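# Tighten the neck press with the click driver

## Robot

A 7-joint arm with a two-finger parallel gripper is mounted at the origin on the work surface. World frame = base frame: x ahead of the robot, y to its left, z up, the work surface at z = 0. Lengths are in m, angles in rad, forces in N, time in s.
With the tool pointing down it reaches from about 0.4 to 0.875 m from the base axis. Payload 19.3 kg.
Tool frame: the origin (TCP) lies at the very end of the fingers, on their centre line; the grasp point (between the pads) lies 19 mm behind it; z points along the fingers, y is the direction in which the jaws open and shut (so a half turn about z gives the same grasp; the last joint's range is limited). The gripper opens to 85 mm and grips with 20 to 120 N. Pads are 22 mm wide; open, the fingers measure 114 mm over their backs; the gripper's body (76 mm by 85 mm) begins 54 mm behind the grasp point. The pads swing forward as they close: fully open they stand 13 mm farther back than shut.
Start: joints at [1.062, 0.521, -0.036, 1.599, 0.021, 1.021, -0.113], TCP at [0.266, -0.566, 0.231] pointing down, gripper open.
Joint ranges: [-2.91, 2.91], [-0.3, 2.13], [-1.5, 1.42], [0.17, 2.43], [-1.26, 4.41], [0.16, 1.93], [-2.52, 2.52]. Speed limits (rad/s): [1.89, 1.89, 2.39, 2.39, 3.01, 3.01, 3.01].

## Interface

Orientations are given as [roll, pitch, yaw] about the fixed x, y, z axes, in that order (R = Rz(yaw) Ry(pitch) Rx(roll)).
In Python, from workcell import bot, vision, job_done gives the robot as it stands.
- The arm moves only by the tool arm_command, never from a script. Its arguments are lists of equal length, an entry for each row: "gripper": the finger opening in cm, from 0 to 8.54; "slide": the shift along the tool's x, y, z in cm, a list of three; "turn": the turn, a rotation vector about the tool's x, y, z in degrees, a list of three. A call has 1 to 5 rows; each row is the pose to reach, as a shift and turn from the pose commanded when the call began, along the tool's axes at that moment; what a row does not reach only later rows make up. A row lasts 1/8 s, in which the tool goes at most 62.5 mm and 10.7 degrees, less where a joint would pass 70% of its speed; a pose out of reach is approached as far as the arm can. A call with a gripper value outside its range is refused whole. The fingers move at their own pace and stop on an object; "force" is the grip in N (left out, the last holds). Time passes only in rows, so rows that repeat a pose let the fingers close. It gives the time, the measured TCP pose, the force and the opening at its end, in the units of the state.
- bot.observe(): the state, without advancing time (a new reading comes with each control period).
- vision.grab_frame(name): name is "scene" or "top"; returns the picture (384x512x3 uint8, blue, green, red); there is no depth.
- vision.camera_model(name): a dict with "mtx" (3x3 intrinsics, pixels), "T" (4x4, takes a point from camera to world coordinates). Camera axes: x right, y down, z forward; pixel columns grow to the right and rows downward; lengths in m; the calibration is good to about 2 mm. A picture is of the moment at which its call begins. camera_model takes no time and is no camera call.
- job_done(): hands the job in, once; it reports no verdict.
The state is a dict: "clock": time; "qpos": joint angles; "qd": joint speeds; "joint_efforts": joint torques, N m; "position": TCP position; "tool_rot": TCP orientation; "force": force on the tool from outside, world axes, zero at the start; "moment": the same for the moment, N m; "grip_width": finger opening in m.
Only numpy, scipy, OpenCV 4.12 (cv2) and the standard library are available. Lean on these libraries where they do the work, as an engineer would, in place of code of your own. Each camera call takes 0.05 s, during which the arm holds its last target. There are 200 camera calls.

## Task

Take the T-handle click driver out of its wooden stand, fit its socket fully down over the square screw head on top of the guitar-neck press, and turn it clockwise until it clicks, stopping at once: never push on to the end of the handle's give. Leave the screw tight and the driver standing on the screw with the handle sprung back, let go, and leave the other things on the bench alone.

Things in the scene. Friction and masses are not known exactly. Their poses are not given: they have to be found in the camera images.
- driver_grip (a point): Centre of the T-handle of the click driver (loose, about 0.26 kg, upright in its stand at the start): a black bar 80 mm long (x axis), 18 mm thick (y), 30 mm high (z up); this point is half-way up it, 85 mm above the socket's mouth. Grip it across its thickness from above. Below it is a 13 mm shaft 42 mm long.
- driver_click (a point): Click joint between handle and shaft, on the axis at the handle's underside. Rigid to 0.5 N m clockwise seen from above; then it breaks over: the handle gives against the shaft and the torque falls steadily, to half at 0.08 rad of give, till a hard stop at 0.14 rad. Give of 0.03 to 0.1 rad is a clean click. Springs back when eased; no give anticlockwise.
- driver_socket (a point): Centre of the mouth (lower end) of the driver's steel socket. z points up the shaft; x lies along the handle while not clicked, x and y are square to the flats. Square hole 16 mm wide, 22 mm deep, with a mouth flared to about 20 mm over the first 6 mm; outside 24 mm square. Driver 100 mm high in all.
- screw_top (a point): Centre of the top of the press's upright dark steel screw: square head 14 mm wide (flats square to x, y), 24 mm high, on a 26 mm round flange. Driver fully down: socket roof on this top, mouth 22 mm below it. Turns clockwise to tighten, easily (under 0.1 N m), by an unknown 0.3 to 1.0 rad, then stops dead; the socket has about 0.15 rad of play each way on it.
- press_top (a point): Centre of the top face of the press's steel bridge, 108 mm (x) by 40 mm (y), 78 mm above the bench; the screw stands in its middle, its head's top 30 mm higher. The guitar neck, 50 mm wide, its top 49 mm above the bench, lies under it along this frame's y, from 70 mm on the -y side to 505 mm on the +y side. Fixed.
- pad (a point): Underside of the round cork-faced pad, 32 mm across, under the bridge, pushed down by the screw 1.5 mm per rad. It bears on the neck, tight, when 29 mm below press_top; at the start it hangs 0.45 to 1.5 mm higher. Fixed otherwise.
- stand: Wooden stand for the driver, 84 x 84 x 30 mm, fixed; origin under its centre. A round hole 44 mm wide and 24 mm deep in its middle holds the socket end of the driver loosely.
- block: Loose white plastic block 60 x 50 x 40 mm; origin under its centre. Bystander.
- glue: Loose red glue bottle, 52 mm wide, 150 mm high; origin under its centre. Bystander.
- hammer: Small loose brass-headed hammer, 220 mm long, lying along its x axis; origin under it. Bystander.
Not all that is in view belongs to the job. What is meant by the part that bears driver_grip is not orange or turquoise, and is the larger of those in its own colour.

How it is judged:
On the way, in this order (a step that is already met when the one before it is completed fails the run):
1. the driver's socket is fully down over the screw head (horizontal distance between driver_socket and screw_top below 0.004 m and z of driver_socket in the frame of screw_top below -0.018 m and angle between driver_socket's own z axis and vertical below 0.15 rad), for 0.2 s.
2. the driver on the screw breaks over (clicks) with the screw tight (all of step 1 and angle between the x axis of driver_grip and the x axis of driver_socket, either way round above 0.025 rad and z of pad in the frame of press_top below -0.0287 m), for 0.02 s.
At the end, for the whole second after the job is handed in: The driver stands on the screw at rest, fully down (mouth within 4 mm of the full 22 mm depth, within 4 mm of the axis, tilt under 0.15 rad), its handle sprung back (give under 0.02 rad), let go; the screw is tight (pad within 0.3 mm of its lowest place) (all of step 1 and z of pad in the frame of press_top below -0.0287 m and angle between the x axis of driver_grip and the x axis of driver_socket, either way round below 0.02 rad and contact force between the fingers and driver below 0.1 N and linear speed of driver below 0.02 m/s); the robot touches nothing.
It fails at once if the driver is pushed on past the click to the end of the handle's give (over 0.125 rad): the screw is overtightened (angle between the x axis of driver_grip and the x axis of driver_socket, either way round above 0.125 rad).
It fails at once if a bystander is disturbed (moved over 30 mm) (distance of any of block, glue, hammer from where it was at the start of the episode above 0.03 m).
It also fails if it takes over 58 s, if anything falls off the work surface, if the arm or the gripper's body presses on something with over 40 N, if the wrist force passes 120 N, or if a joint passes its speed limit or range.

## Working session

There is one attempt and no reset: what is moved stays moved. The work goes in short steps, Python scripts to look and compute and a tool call to move; the robot and the scene stay as the last step left them, time stands still between calls to the robot, and variables do not carry over. Pictures are saved under pics/ and viewed, about 8 in all and at most 12, crops included, and the job is handed in when it is done.

Besides the shell and the picture viewer there is one more tool, called by a JSON object that holds its "name" and its "arguments". arm_command: Moves the arm, as the interface text tells. Its arguments: {"type":"object","properties":{"gripper":{"type":"array","items":{"type":"number"}},"slide":{"type":"array","items":{"type":"array","items":{"type":"number"}}},"turn":{"type":"array","items":{"type":"array","items":{"type":"number"}}},"force":{"type":"number"}},"required":["gripper","slide","turn"]}

```bash
mkdir -p pics; python3 - <<'E'
from workcell import bot, vision
import cv2
for n in("scene","top"):
    cv2.imwrite(f"pics/{n}0.png",vision.grab_frame(n)); c=vision.camera_model(n); print(n,c["mtx"].round(1).tolist(),c["T"].round(4).tolist())
print(bot.observe())
E
```

```text
scene [[385.4, 0.0, 252.2], [0.0, 385.4, 196.4], [0.0, 0.0, 1.0]] [[-0.4807, 0.6986, -0.53, 1.0609], [0.8768, 0.3749, -0.301, 0.1439], [-0.0116, -0.6094, -0.7928, 0.7511], [0.0, 0.0, 0.0, 1.0]]
top [[406.6, 0.0, 251.2], [0.0, 406.6, 190.5], [0.0, 0.0, 1.0]] [[0.0023, -0.9849, 0.1731, 0.4639], [-1.0, -0.0028, -0.0031, -0.1161], [0.0036, -0.1731, -0.9849, 0.8021], [0.0, 0.0, 0.0, 1.0]]
{'clock': 0.1, 'qpos': array([ 1.06178647,  0.52192663, -0.03632165,  1.59989962,  0.02120578,
        1.02109044, -0.1128117 ]), 'qd': array([ 0.00124863, -0.00163221, -0.00218883, -0.00064019,  0.00163024,
        0.00089512,  0.00092191]), 'joint_efforts': array([ 4.98964000e-03, -9.28481770e+01,  1.98450431e+00, -3.70527184e+01,
        1.81495043e-02,  5.31596321e-03, -1.14343586e-04]), 'position': array([ 0.26539143, -0.56555678,  0.23081906]), 'tool_rot': array([-3.14065645e+00,  7.15658178e-05,  4.38784298e-01]), 'force': array([ 0.70143422, -0.0505755 ,  0.08590577]), 'moment': array([-0.02531722, -0.05189592,  0.0113759 ]), 'grip_width': 0.08540250638603153}
```

View pics/scene0.png

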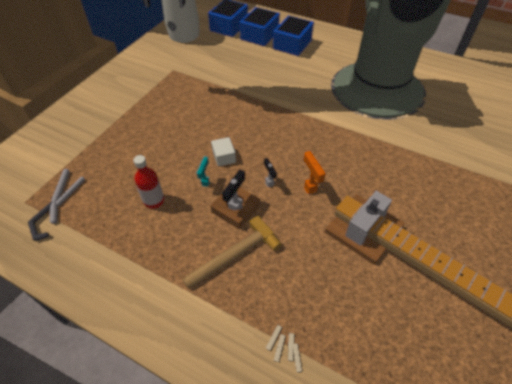

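View pics/top0.png

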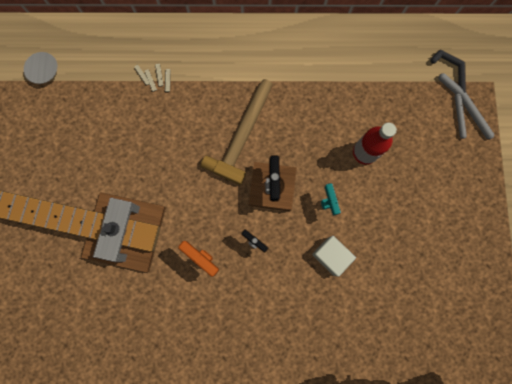

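The scene shows four T-handles in the top view: large black in the stand (274,178), small black (255,240), orange (198,258) and turquoise (331,199). The larger black one, standing in the wooden stand, fits the description. The press is at (113,230). I'll confirm with an enlarged crop.

```bash
cat > h.py <<'E'
import numpy as np, cv2
from workcell import bot, vision
def ray(n,u,v,z):
    c=vision.camera_model(n); T=c["T"]; d=T[:3,:3]@np.linalg.solve(c["mtx"],[u,v,1]); o=T[:3,3]
    return o+d*(z-o[2])/d[2]
def proj(n,p):
    c=vision.camera_model(n); q=c["mtx"]@(c["T"][:3,:3].T@(np.array(p)-c["T"][:3,3])); return q[:2]/q[2]
def tri(u1,u2):
    A=[];b=[]
    for n,u in(("top",u1),("scene",u2)):
        c=vision.camera_model(n);d=c["T"][:3,:3]@np.linalg.solve(c["mtx"],[*u,1]);d/=np.linalg.norm(d);P=np.eye(3)-np.outer(d,d)
        A.append(P);b.append(P@c["T"][:3,3])
    return np.linalg.lstsq(np.vstack(A),np.hstack(b),rcond=None)[0]
E
python3 - <<'E'
import cv2,numpy as np
t=cv2.imread("pics/top0.png");s=cv2.imread("pics/scene0.png")
def crop(im,x,y,w,h,k): return cv2.resize(im[y:y+h,x:x+w],None,fx=k,fy=k,interpolation=cv2.INTER_CUBIC)
a=np.hstack([crop(t,235,145,66,50,6),crop(t,80,190,66,50,6)])
b=np.hstack([crop(s,205,160,66,50,6),crop(s,335,185,66,50,6)])
cv2.imwrite("pics/c1.png",np.vstack([a,b]))
E
```

```text
(no output)
```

View pics/c1.png

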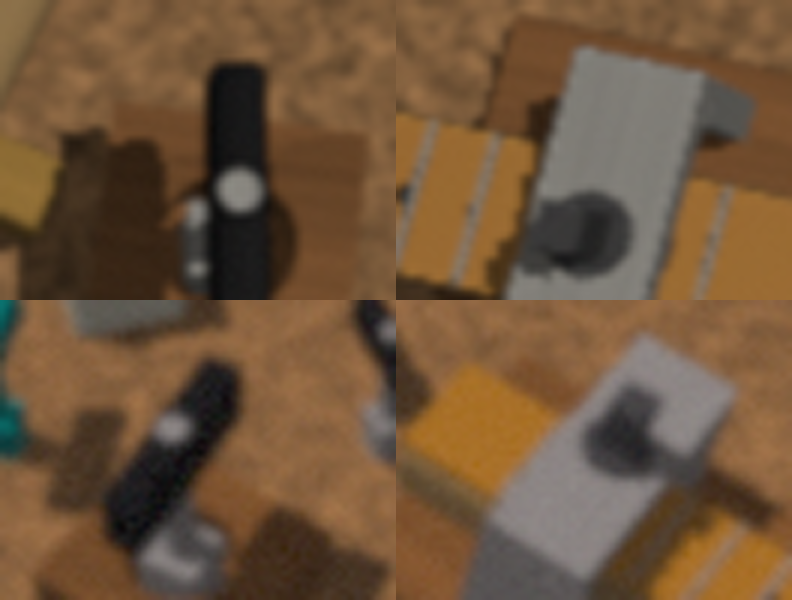

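The large black handle has a silver disc on top at about (275,177) top / (233.7,181) scene. The press screw is at about (111,229) top / (375,203) scene. I'll take rough fits and overlay the models to check them.

```bash
cat > ov.py <<'E'
from h import *
def rect(c,yaw,lx,ly):
    R=np.array([[np.cos(yaw),-np.sin(yaw)],[np.sin(yaw),np.cos(yaw)]])
    return [np.r_[c[:2]+R@[a*lx/2,b*ly/2],c[2]] for a,b in((1,1),(-1,1),(-1,-1),(1,-1))]
def draw(ims,polys,boxes,k=8):
    # boxes: list of (cam,x,y,w,h); polys: list of point lists
    out=[]
    for n,x,y,w,h in boxes:
        im=cv2.resize(ims[n][y:y+h,x:x+w],None,fx=k,fy=k,interpolation=cv2.INTER_CUBIC)
        for P in polys:
            q=np.array([(proj(n,p)-[x,y]+.5)*k for p in P]).astype(int)
            cv2.polylines(im,[q],True,(0,255,0),1)
        out.append(im)
    return out
E
python3 - <<'E'
from ov import *
t=cv2.imread("pics/top0.png");s=cv2.imread("pics/scene0.png")
d=tri((274.5,176.2),(233.2,180.8)); print("disc",d)
print("screw",tri((555/6-396/6+80,190+225/6),(375.2,202)))
def mr(n,im,x,y,w,h):
    g=(im[y:y+h,x:x+w].max(2)<45).astype(np.uint8); g=cv2.morphologyEx(g,cv2.MORPH_OPEN,np.ones((3,3)))
    k,l,st,c=cv2.connectedComponentsWithStats(g); i=1+st[1:,4].argmax(); p=np.argwhere(l==i)[:,::-1].astype(np.float32)
    r=cv2.minAreaRect(p); print(n,"rect",np.array(r[0])+[x,y],r[1:],st[i]); return cv2.boxPoints(r)+[x,y]
b=mr("top",t,250,145,50,65)
print(np.array([ray("top",*q,.1) for q in b]).round(4))
# bridge steel in top: grey
x,y,w,h=85,190,60,80; c=t[y:y+h,x:x+w].astype(int); g=((c.max(2)-c.min(2)<22)&(c.max(2)>105)).astype(np.uint8)
k,l,st,ce=cv2.connectedComponentsWithStats(g); i=1+st[1:,4].argmax(); p=np.argwhere(l==i)[:,::-1].astype(np.float32)
r=cv2.minAreaRect(p); q=cv2.boxPoints(r)+[x,y]; print("bridge",r,st[i]); Q=np.array([ray("top",*a,.078) for a in q]); print(Q.round(4),Q.mean(0))
e=Q[1]-Q[0];f=Q[2]-Q[1];print(np.linalg.norm(e),np.linalg.norm(f),np.arctan2(e[1],e[0]),np.arctan2(f[1],f[0]))
E
```

```text
disc [ 0.61157626 -0.15858842  0.10577584]
screw [0.52105216 0.1304194  0.10456061]
top rect [274.5 189.5] ((21.0, 11.0), 90.0) [ 19  34  12  22 222]
[[ 0.6079 -0.1496  0.1   ]
 [ 0.608  -0.169   0.1   ]
 [ 0.5706 -0.1686  0.1   ]
 [ 0.5705 -0.1494  0.1   ]]
bridge ((27.296154022216797, 39.08076858520508), (22.189563751220703, 61.56946563720703), 15.255120277404785) [   9    8   37   63 1107]
[[0.4738 0.1583 0.078 ]
 [0.5795 0.1365 0.078 ]
 [0.569  0.0974 0.078 ]
 [0.4638 0.1201 0.078 ]] [0.52151713 0.12806644 0.078     ]
0.10791865230993257 0.0404720561269436 -0.20357163283541416 -1.833593359125095
```

```bash
python3 - <<'E'
from ov import *
ims={"top":cv2.imread("pics/top0.png"),"scene":cv2.imread("pics/scene0.png")}
# fit handle yaw/center from silhouette: IoU of projected box hull with dark mask in both views
from scipy.optimize import differential_evolution as DE
M={}
for n,(x,y,w,h) in {"top":(262,150,24,55),"scene":(218,164,30,46)}.items():
    M[n]=(x,y,w,h,(ims[n][y:y+h,x:x+w].max(2)<52))
def cost(p):
    pts=rect((p[0],p[1],.106),p[2],.08,.018)+rect((p[0],p[1],.076),p[2],.08,.018); c=0
    for n,(x,y,w,h,m) in M.items():
        q=np.array([(proj(n,a)-[x,y])*16 for a in pts],np.float32)
        z=np.zeros((h,w),np.uint8); cv2.fillConvexPoly(z,cv2.convexHull(q).astype(np.int32),1,shift=4)
        z=z>0; c+=1-(z&m).sum()/(z|m).sum()
    return c
r=DE(cost,[(.58,.63),(-.175,-.14),(-.3,.3)],seed=0,popsize=20,maxiter=60); print(r.x,r.fun)
hx=r.x
polys=[rect((hx[0],hx[1],.106),hx[2],.08,.018),rect((hx[0],hx[1],.076),hx[2],.08,.018)]
c=np.array([.5215,.128]); polys+=[rect((*c,.078),-.205,.108,.04),rect((*c,.108),-.205,.014,.014),rect((*c,.084),-.205,.014,.014)]
a=draw(ims,polys,[("top",252,150,48,36),("top",85,205,48,36),("scene",215,165,48,36),("scene",350,188,48,36)])
cv2.imwrite("pics/c2.png",np.vstack([np.hstack(a[:2]),np.hstack(a[2:])]))
E
```

```text
Traceback (most recent call last):
  File "h.py", line 7, in proj
    c=vision.camera_model(n); q=c["mtx"]@(c["T"][:3,:3].T@(np.array(p)-c["T"][:3,3])); return q[:2]/q[2]
ValueError: time passes only in moves, steps and waits
```

Cache the camera models.

```bash
sed -i 's/vision.camera_model(n)/CM[n]/; ' h.py; sed -i '2a CM={n:vision.camera_model(n) for n in("top","scene")}' h.py
cat > fit.py <<'E'
from ov import *
from scipy.optimize import differential_evolution as DE
def fit(ims,win,bounds,ztop=.106,thr=52):
    M={n:(x,y,w,h,(ims[n][y:y+h,x:x+w].max(2)<thr)) for n,(x,y,w,h) in win.items()}
    def cost(p):
        pts=rect((p[0],p[1],ztop),p[2],.08,.018)+rect((p[0],p[1],ztop-.03),p[2],.08,.018); c=0
        for n,(x,y,w,h,m) in M.items():
            q=np.array([(proj(n,a)-[x,y])*16 for a in pts],np.float32)
            z=np.zeros((h,w),np.uint8); cv2.fillConvexPoly(z,cv2.convexHull(q).astype(np.int32),1,shift=4)
            z=z>0; c+=1-(z&m).sum()/(z|m).sum()
        return c
    return DE(cost,bounds,seed=0,popsize=20,maxiter=60)
E
python3 - <<'E'
from fit import *
ims={"top":cv2.imread("pics/top0.png"),"scene":cv2.imread("pics/scene0.png")}
r=fit(ims,{"top":(262,150,24,55),"scene":(218,164,30,46)},[(.58,.63),(-.175,-.14),(-.3,.3)]); print(r.x,r.fun)
hx=r.x
polys=[rect((hx[0],hx[1],.106),hx[2],.08,.018),rect((hx[0],hx[1],.076),hx[2],.08,.018)]
c=np.array([.5215,.128]); polys+=[rect((*c,.078),-.205,.108,.04),rect((*c,.108),-.205,.014,.014),rect((*c,.084),-.205,.014,.014)]
a=draw(ims,polys,[("top",252,150,48,36),("top",85,205,48,36),("scene",215,165,48,36),("scene",350,188,48,36)])
cv2.imwrite("pics/c2.png",np.vstack([np.hstack(a[:2]),np.hstack(a[2:])]))
E
```

```text
[ 0.607859   -0.1590811   0.00656794] 0.7840331970766753
```

View pics/c2.png

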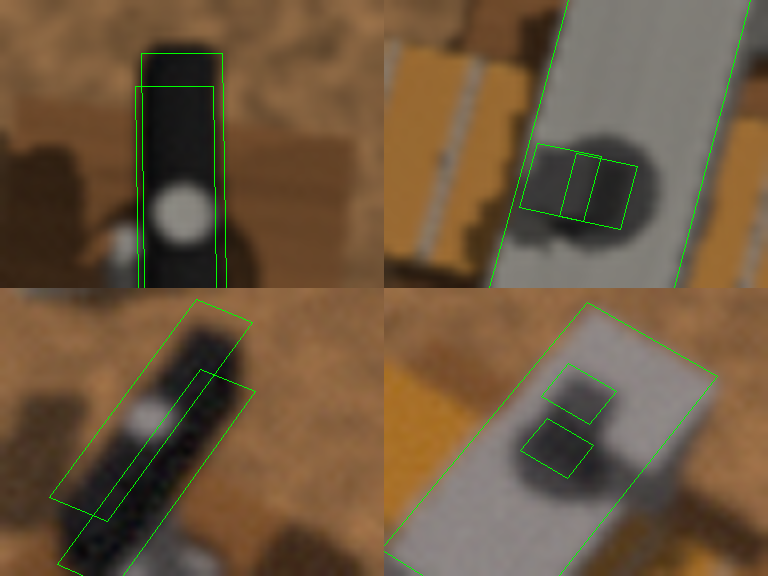

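Estimates: handle at (0.6105, -0.1585), yaw ≈ 0; screw at (0.5215, 0.128), yaw ≈ -0.205. The scene view is offset by about 2 px, within the calibration tolerance. I'll use tool yaw near π at the grasp to leave joint 7 range for the clockwise turning.

```bash
cat > go.py <<'E'
import sys,numpy as np
from scipy.spatial.transform import Rotation as R
from workcell import bot
def go(x,y,z,yaw):
    o=bot.observe(); r=R.from_euler("xyz",o["tool_rot"]); 
    g=R.from_euler("xyz",[np.pi,0,yaw])
    print("t",round(o["clock"],2),"pos",o["position"].round(4),"rot",o["tool_rot"].round(4),"q",o["qpos"].round(2),"F",o["force"].round(1),"M",o["moment"].round(3),"w",round(o["grip_width"],4))
    print("slide",(r.inv().apply(np.array([x,y,z])-o["position"])*100).round(2),"turn",np.degrees((r.inv()*g).as_rotvec()).round(2))
if __name__=="__main__": go(*map(float,sys.argv[1:]))
E
python3 go.py .6105 -.1585 .2 1.2; python3 go.py .6105 -.1585 .2 3.14
```

```text
t 0.1 pos [ 0.2654 -0.5656  0.2308] rot [-3.1407e+00  1.0000e-04  4.3880e-01] q [ 1.06  0.52 -0.04  1.6   0.02  1.02 -0.11] F [ 0.7 -0.1  0.1] M [-0.025 -0.052  0.011] w 0.0854
slide [ 48.54 -22.19   3.1 ] turn [-5.000e-02 -2.000e-02 -4.361e+01]
t 0.1 pos [ 0.2654 -0.5656  0.2308] rot [-3.1407e+00  1.0000e-04  4.3880e-01] q [ 1.06  0.52 -0.04  1.6   0.02  1.02 -0.11] F [ 0.7 -0.1  0.1] M [-0.025 -0.052  0.011] w 0.0854
slide [ 48.54 -22.19   3.1 ] turn [-2.0000e-02 -7.0000e-02 -1.5477e+02]
```

{"name": "arm_command", "arguments": {"gripper": [8.5, 8.5, 7, 6, 6], "slide": [[5, -2.3, 0], [10, -4.6, 0], [15, -6.9, 0], [20, -9.1, 0], [25, -11.4, 0]], "turn": [[0, 0, -10], [0, 0, -20], [0, 0, -30], [0, 0, -40], [0, 0, -50]]}}

```text
clock: 0.72
position: [0.4442, -0.3549, 0.2312]
tool_rot: [-3.141, -0.0, 1.317]
force: [-0.1, -0.0, -1.0]
grip_width: 0.06
```

```bash
python3 go.py .6105 -.1585 .2 3.14
```

```text
t 0.72 pos [ 0.4442 -0.3549  0.2312] rot [-3.1414 -0.      1.317 ] q [ 0.79  0.44 -0.3   1.74  0.16  0.98  0.18] F [-0.1 -0.  -1. ] M [-0.067 -0.024  0.06 ] w 0.06
slide [23.19 11.16  3.12] turn [-1.0000e-02 -1.0000e-02 -1.0445e+02]
```

{"name": "arm_command", "arguments": {"gripper": [6, 6, 6, 6, 6], "slide": [[4.6, 2.2, 0], [9.2, 4.4, 0], [13.8, 6.6, 0], [18.4, 8.8, 0], [23.2, 11.2, 0]], "turn": [[0, 0, -10.5], [0, 0, -21], [0, 0, -31.5], [0, 0, -42], [0, 0, -52.2]]}}

```text
clock: 1.35
position: [0.6119, -0.1598, 0.2311]
tool_rot: [-3.141, -0.0, 2.228]
force: [0.9, -0.7, -0.5]
grip_width: 0.0602
```

{"name": "arm_command", "arguments": {"gripper": [6, 6, 6, 6, 6], "slide": [[0, 0, 1], [0, 0, 2], [0, 0, 2.5], [0, 0, 2.5], [0, 0, 2.5]], "turn": [[0, 0, -10.5], [0, 0, -21], [0, 0, -31.5], [0, 0, -42], [0, 0, -52.2]]}}

```text
clock: 1.98
position: [0.611, -0.1609, 0.2059]
tool_rot: [3.141, -0.001, 3.139]
force: [-0.5, -0.4, 0.2]
grip_width: 0.0603
```

```bash
python3 go.py .6105 -.1585 .074 3.1416; python3 - <<'E'
from ov import *
ims={n:vision.grab_frame(n) for n in("top","scene")}
polys=[rect((.6105,-.1585,.106),0,.08,.018)]
a=draw(ims,polys,[("top",247,140,50,75),("scene",205,140,50,75)])
cv2.imwrite("pics/c3.png",np.hstack(a))
E
```

```text
t 1.98 pos [ 0.611  -0.1609  0.2059] rot [ 3.1414e+00 -7.0000e-04  3.1394e+00] q [ 0.64  0.65 -0.74  1.58  0.48  1.1   1.35] F [-0.5 -0.4  0.2] M [-0.    -0.004  0.041] w 0.0603
slide [ 0.04  0.24 13.19] turn [ 0.01 -0.04 -0.12]
```

View pics/c3.png

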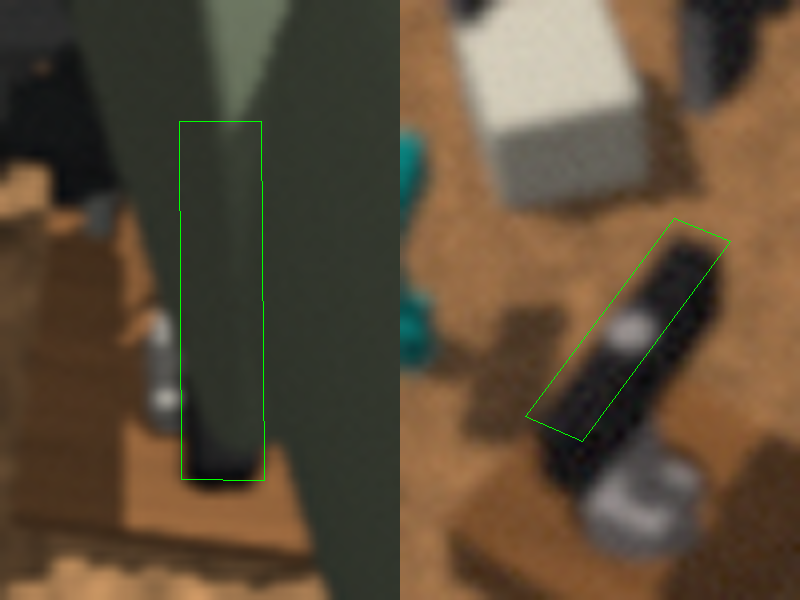

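Overlay: the handle matches in the top view to within about 1 px (socket in the stand at the left). The scene camera has the same constant offset as at the press. Descending.

{"name": "arm_command", "arguments": {"gripper": [6, 6, 6, 6, 6], "slide": [[0, 0.2, 3.3], [0, 0.2, 6.6], [0, 0.2, 10], [0, 0.2, 12], [0, 0.2, 13.2]], "turn": [[0, 0, 0], [0, 0, 0], [0, 0, 0], [0, 0, 0], [0, 0, 0]]}}

```text
clock: 2.7
position: [0.6111, -0.1588, 0.0736]
tool_rot: [3.141, -0.0, 3.132]
force: [-0.7, -0.6, -0.2]
grip_width: 0.0603
```

{"name": "arm_command", "arguments": {"gripper": [4, 3, 1.5, 1, 1], "slide": [[0, 0, 0], [0, 0, 0], [0, 0, 0], [0, 0, 0], [0, 0, 0]], "turn": [[0, 0, 0], [0, 0, 0], [0, 0, 0], [0, 0, 0], [0, 0, 0]], "force": 80}}

```text
clock: 3.32
position: [0.6116, -0.1592, 0.0752]
tool_rot: [-3.141, 0.001, 3.133]
force: [-1.2, -0.6, 6.5]
grip_width: 0.0165
```

{"name": "arm_command", "arguments": {"gripper": [1, 1], "slide": [[0, 0, 0], [0, 0, 0]], "turn": [[0, 0, 0], [0, 0, 0]]}}

```text
clock: 3.58
position: [0.6116, -0.1591, 0.0752]
tool_rot: [-3.141, 0.001, 3.133]
force: [-1.4, -1.1, 7.3]
grip_width: 0.017
```

```bash
python3 go.py .6105 -.1585 .074 3.1416
```

```text
t 3.58 pos [ 0.6116 -0.1591  0.0752] rot [-3.1410e+00  1.2000e-03  3.1332e+00] q [ 0.58  0.8  -0.66  1.67  0.61  0.88  1.24] F [-1.4 -1.1  7.3] M [-0.23   0.298 -0.054] w 0.017
slide [0.11 0.06 0.12] turn [-0.03  0.07 -0.48]
```

{"name": "arm_command", "arguments": {"gripper": [1, 1, 1, 1, 1], "slide": [[0, 0, -2], [0, 0, -5], [0, 0, -9], [0, 0, -13], [0, 0, -14.5]], "turn": [[0, 0, 0], [0, 0, 0], [0, 0, 0], [0, 0, 0], [0, 0, 0]]}}

```text
clock: 4.2
position: [0.6118, -0.1588, 0.2224]
tool_rot: [-3.141, 0.003, 3.133]
force: [-0.7, 0.1, -3.6]
grip_width: 0.017
```

```bash
python3 go.py .5215 .0 .22 2.94;python3 - <<'E'
from ov import *
ims={n:vision.grab_frame(n) for n in("top","scene")}
p=bot.observe()["position"];x,y,z=p; z+=.019
polys=[rect((x,y,z+.015),0,.08,.018),rect((x,y,z-.085),0,.024,.024),rect((x,y,z-.057),0,.024,.024)]
out=[]
for n in("top","scene"):
    u,v=proj(n,(x,y,z-.04)).astype(int); out+=draw(ims,polys,[(n,max(u-25,0),max(v-35,0),50,75)])
cv2.imwrite("pics/c4.png",np.hstack(out))
E
```

```text
t 4.2 pos [ 0.6118 -0.1588  0.2224] rot [-3.1408  0.0032  3.1335] q [ 0.64  0.64 -0.75  1.57  0.47  1.12  1.35] F [-0.7  0.1 -3.6] M [0.009 0.003 0.026] w 0.017
slide [ 9.16 15.81  0.2 ] turn [-0.03  0.18 11.09]
```

View pics/c4.png

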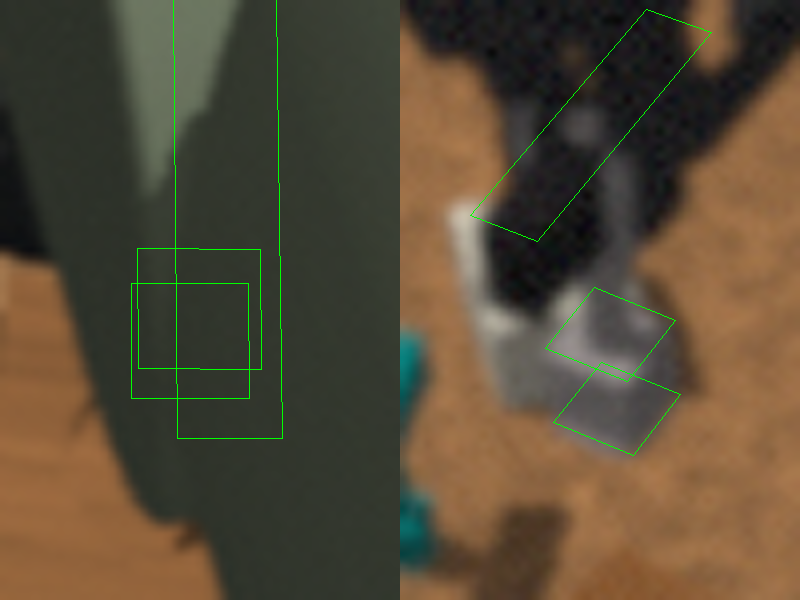

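The driver is held upright and the socket overlay matches apart from the constant scene bias. Moving above the screw.

```bash
python3 go.py .5215 .128 .222 2.937
```

```text
t 4.3 pos [ 0.6116 -0.159   0.2208] rot [-3.1409e+00  2.0000e-03  3.1334e+00] q [ 0.64  0.64 -0.75  1.57  0.47  1.12  1.35] F [ 0.7 -0.8 -4.1] M [ 0.009 -0.029 -0.023] w 0.0168
slide [ 9.24 28.62 -0.16] turn [-0.03  0.12 11.25]
```

{"name": "arm_command", "arguments": {"gripper": [1, 1, 1, 1, 1], "slide": [[1.2, 3.6, -0.2], [3, 9.5, -0.2], [5, 15.5, -0.2], [7, 21.7, -0.2], [8.4, 26, -0.2]], "turn": [[0, 0, 1.5], [0, 0, 4], [0, 0, 7], [0, 0, 9.5], [0, 0, 11.2]]}}

```text
clock: 4.92
position: [0.5276, 0.1039, 0.2201]
tool_rot: [-3.141, -0.002, 2.938]
force: [0.1, -0.4, -2.8]
grip_width: 0.0173
```

{"name": "arm_command", "arguments": {"gripper": [1, 1, 1, 1], "slide": [[0.4, 1.5, 0], [0.75, 2.6, 1.5], [0.75, 2.6, 2.5], [0.75, 2.6, 2.5]], "turn": [[0, 0, 0], [0, 0, 0], [0, 0, 0], [0, 0, 0]]}}

```text
clock: 5.42
position: [0.5269, 0.1274, 0.1948]
tool_rot: [-3.14, -0.002, 2.937]
force: [-1.2, 0.6, -3.7]
grip_width: 0.0169
```

```bash
python3 go.py .5215 .128 .196 2.937;python3 - <<'E'
from ov import *
ims={n:vision.grab_frame(n) for n in("top","scene")}
o=bot.observe();x,y,z=o["position"]; z+=.019; yw=o["tool_rot"][2]
polys=[rect((x,y,z-.085),yw,.024,.024),rect((x,y,z-.057),yw,.024,.024),rect((.5215,.128,.108),-.205,.014,.014),rect((.5215,.128,.084),-.205,.014,.014),rect((.5215,.128,.078),-.205,.108,.04)]
out=draw(ims,polys,[("scene",345,165,50,75),("top",85,195,50,75)])
cv2.imwrite("pics/c5.png",np.hstack(out))
E
```

```text
t 5.42 pos [0.5269 0.1274 0.1948] rot [-3.1405e+00 -2.2000e-03  2.9369e+00] q [ 0.2   0.53 -0.76  1.83  0.44  0.96  0.62] F [-1.2  0.6 -3.7] M [-0.069 -0.012 -0.035] w 0.0169
slide [ 0.54 -0.05 -0.12] turn [-0.07 -0.12 -0.01]
```

View pics/c5.png

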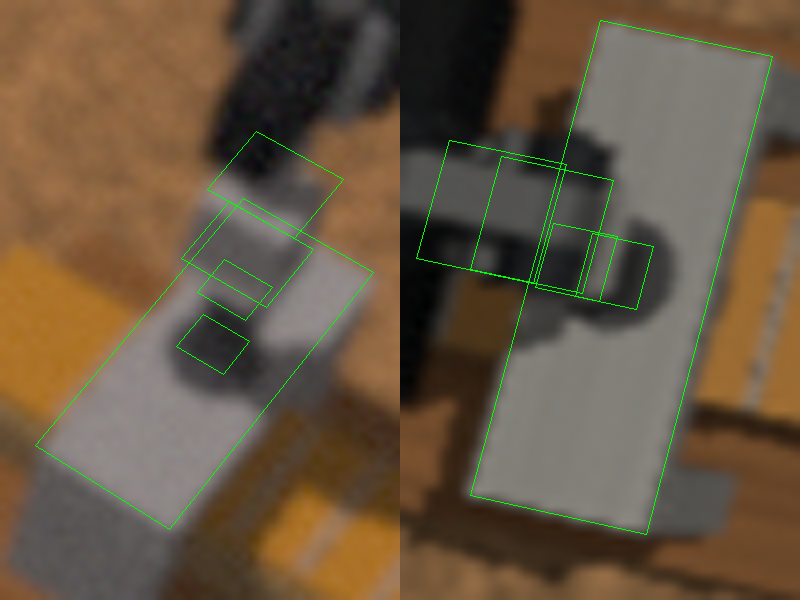

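Overlays: bridge and flange fit within about 0.5 px in both views (flange centre top ≈ (112,229)). The TCP is 5 mm off in x, so I correct that and lower to just above the head.

{"name": "arm_command", "arguments": {"gripper": [1, 1, 1, 1], "slide": [[0.54, -0.05, 0.4], [0.54, -0.05, 1.0], [0.54, -0.05, 1.3], [0.54, -0.05, 1.3]], "turn": [[0, 0, 0], [0, 0, 0], [0, 0, 0], [0, 0, 0]]}}

```text
clock: 6.02
position: [0.5217, 0.1293, 0.1831]
tool_rot: [-3.142, -0.0, 2.938]
force: [0.2, -0.4, -2.7]
grip_width: 0.0169
```

```bash
python3 go.py .5215 .128 .15 2.937;python3 - <<'E'
from ov import *
ims={n:vision.grab_frame(n) for n in("top","scene")}
o=bot.observe();x,y,z=o["position"]; z+=.016; yw=o["tool_rot"][2]
polys=[rect((x,y,z-.085),yw,.024,.024),rect((x,y,z-.057),yw,.024,.024),rect((.5215,.128,.078),-.205,.108,.04)]
a=draw(ims,polys,[("scene",355,178,33,40),("top",88,203,33,40)],12)
b=draw(ims,[],[("scene",355,178,33,40),("top",88,203,33,40)],9)
cv2.imwrite("pics/c6.png",np.vstack([np.hstack(a)]))
E
```

```text
t 6.03 pos [0.5217 0.1293 0.1831] rot [-3.1415e+00 -3.0000e-04  2.9381e+00] q [ 0.19  0.54 -0.75  1.85  0.45  0.93  0.6 ] F [ 0.2 -0.4 -2.7] M [ 0.017  0.023 -0.02 ] w 0.0169
slide [-0.   -0.14  3.31] turn [-0.   -0.02  0.06]
```

View pics/c6.png

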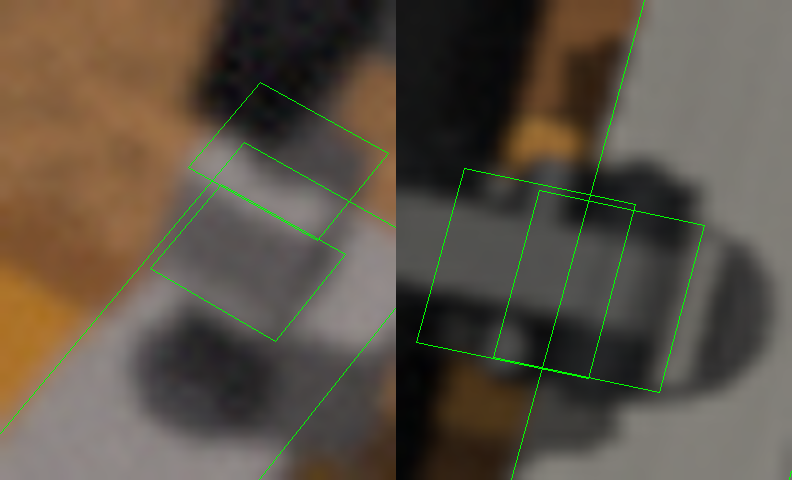

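The socket overlay matches within about 1 px in both views and sits just above the head. Descending gently with force checks.

{"name": "arm_command", "arguments": {"gripper": [1, 1, 1, 1, 1], "slide": [[0, -0.1, 0.2], [0, -0.1, 0.4], [0, -0.1, 0.6], [0, -0.1, 0.8], [0, -0.1, 1.0]], "turn": [[0, 0, 0], [0, 0, 0], [0, 0, 0], [0, 0, 0], [0, 0, 0]]}}

```text
clock: 6.75
position: [0.5216, 0.1284, 0.1732]
tool_rot: [3.142, -0.0, 2.938]
force: [0.4, -0.4, -2.4]
grip_width: 0.0173
```

```bash
python3 go.py .5215 .128 .155 2.937
```

```text
t 6.75 pos [0.5216 0.1284 0.1732] rot [ 3.1415 -0.      2.9381] q [ 0.19  0.55 -0.74  1.86  0.46  0.91  0.59] F [ 0.4 -0.4 -2.4] M [0.197 0.002 0.026] w 0.0173
slide [ 0.   -0.04  1.82] turn [ 0.   -0.    0.06]
```

{"name": "arm_command", "arguments": {"gripper": [1, 1, 1, 1], "slide": [[0, 0, 0.2], [0, 0, 0.4], [0, 0, 0.6], [0, 0, 0.6]], "turn": [[0, 0, 0], [0, 0, 0], [0, 0, 0], [0, 0, 0]]}}

```text
clock: 7.25
position: [0.5216, 0.1288, 0.1672]
tool_rot: [3.141, -0.0, 2.938]
force: [2.1, 5.6, -5.8]
grip_width: 0.0169
```

```bash
python3 go.py .5215 .128 .155 2.937
```

```text
t 7.25 pos [0.5216 0.1288 0.1672] rot [ 3.1409e+00 -1.0000e-04  2.9383e+00] q [ 0.18  0.56 -0.74  1.87  0.47  0.9   0.59] F [ 2.1  5.6 -5.8] M [ 1.457 -0.463  0.061] w 0.0169
slide [-0.   -0.08  1.22] turn [ 0.04 -0.    0.08]
```

The screw pushes the socket towards +y (5.6 N) and slightly +x. Shifting 1.2 mm that way while staying in the flare.

{"name": "arm_command", "arguments": {"gripper": [1, 1, 1, 1], "slide": [[-0.01, 0.06, 0], [-0.02, 0.12, 0], [-0.02, 0.12, 0.2], [-0.02, 0.12, 0.2]], "turn": [[0, 0, 0], [0, 0, 0], [0, 0, 0], [0, 0, 0]]}}

```text
clock: 7.75
position: [0.5219, 0.1293, 0.1651]
tool_rot: [-3.141, -0.0, 2.938]
force: [0.5, 1.6, -3.1]
grip_width: 0.0169
```

```bash
python3 go.py .5215 .128 .155 2.937
```

```text
t 7.75 pos [0.5219 0.1293 0.1651] rot [-3.1413e+00 -2.0000e-04  2.9379e+00] q [ 0.18  0.56 -0.73  1.87  0.47  0.9   0.58] F [ 0.5  1.6 -3.1] M [ 0.473 -0.199  0.033] w 0.0169
slide [ 0.02 -0.14  1.01] turn [-0.02 -0.01  0.05]
```

{"name": "arm_command", "arguments": {"gripper": [1, 1, 1, 1, 1], "slide": [[0, 0.05, 0.2], [0, 0.05, 0.4], [0, 0.05, 0.6], [0, 0.05, 0.8], [0, 0.05, 0.8]], "turn": [[0, 0, 0], [0, 0, 0], [0, 0, 0], [0, 0, 0], [0, 0, 0]]}}

```text
clock: 8.38
position: [0.522, 0.13, 0.1571]
tool_rot: [-3.141, -0.0, 2.938]
force: [0.2, 0.6, -2.7]
grip_width: 0.0168
```

```bash
python3 go.py .5215 .128 .155 2.937
```

```text
t 8.38 pos [0.522  0.13   0.1571] rot [-3.1415e+00 -3.0000e-04  2.9381e+00] q [ 0.17  0.57 -0.73  1.87  0.48  0.88  0.57] F [ 0.2  0.6 -2.7] M [-0.029  0.074 -0.06 ] w 0.0168
slide [ 0.01 -0.21  0.21] turn [-0.01 -0.02  0.06]
```

Free. Down until the roof makes contact.

{"name": "arm_command", "arguments": {"gripper": [1, 1, 1, 1], "slide": [[0, 0, 0.1], [0, 0, 0.2], [0, 0, 0.25], [0, 0, 0.25]], "turn": [[0, 0, 0], [0, 0, 0], [0, 0, 0], [0, 0, 0]]}}

```text
clock: 8.88
position: [0.5223, 0.1301, 0.1551]
tool_rot: [3.142, 0.0, 2.938]
force: [-0.9, -1.5, 4.3]
grip_width: 0.0167
```

Roof contact at z = 0.155, exactly the predicted fully-down height. Now turning clockwise: the first 13° is safe (the screw has at least 0.3 rad of travel).

{"name": "arm_command", "arguments": {"gripper": [1, 1, 1, 1, 1], "slide": [[0, 0, 0], [0, 0, 0], [0, 0, 0], [0, 0, 0], [0, 0, 0]], "turn": [[0, 0, 3], [0, 0, 6], [0, 0, 9], [0, 0, 12], [0, 0, 13]]}}

```text
clock: 9.5
position: [0.5221, 0.1304, 0.1551]
tool_rot: [3.141, 0.0, 2.711]
force: [-3.0, 2.2, 6.6]
grip_width: 0.0171
```

```bash
python3 go.py .5223 .1301 .155 2.5
```

```text
t 9.5 pos [0.5221 0.1304 0.1551] rot [3.1412e+00 1.0000e-04 2.7109e+00] q [ 0.13  0.56 -0.67  1.88  0.45  0.86  0.38] F [-3.   2.2  6.6] M [0.424 0.816 0.137] w 0.0171
slide [-0.03 -0.02  0.01] turn [ 0.02  0.   12.08]
```

{"name": "arm_command", "arguments": {"gripper": [1, 1, 1], "slide": [[0, 0, 0], [0, 0, 0], [0, 0, 0]], "turn": [[0, 0, 1.2], [0, 0, 2.5], [0, 0, 2.5]]}}

```text
clock: 9.88
position: [0.5221, 0.1305, 0.1551]
tool_rot: [3.141, -0.0, 2.668]
force: [-3.0, 1.7, 5.2]
grip_width: 0.0171
```

```bash
python3 go.py .5223 .1301 .155 2.5
```

```text
t 9.88 pos [0.5221 0.1305 0.1551] rot [ 3.1411 -0.      2.6683] q [ 0.13  0.56 -0.66  1.88  0.44  0.86  0.34] F [-3.   1.7  5.2] M [ 0.457  0.85  -0.011] w 0.0171
slide [-0.04 -0.02  0.01] turn [ 0.03 -0.    9.64]
```

{"name": "arm_command", "arguments": {"gripper": [1, 1, 1], "slide": [[0.04, 0, 0], [0.04, 0, 0], [0.04, 0, 0]], "turn": [[0, 0, 1.2], [0, 0, 2.5], [0, 0, 2.5]]}}

```text
clock: 10.25
position: [0.5219, 0.1306, 0.1551]
tool_rot: [3.141, 0.0, 2.624]
force: [-3.0, 2.0, 6.2]
grip_width: 0.0167
```

```bash
python3 go.py .5223 .1301 .155 2.5
```

```text
t 10.25 pos [0.5219 0.1306 0.1551] rot [3.1409e+00 3.0000e-04 2.6245e+00] q [ 0.12  0.55 -0.65  1.88  0.43  0.85  0.3 ] F [-3.   2.   6.2] M [0.406 0.552 0.053] w 0.0167
slide [-0.05 -0.02  0.01] turn [0.04 0.01 7.13]
```

{"name": "arm_command", "arguments": {"gripper": [1, 1, 1], "slide": [[0.02, 0, 0], [0.02, 0, 0], [0.02, 0, 0]], "turn": [[0, 0, 1.2], [0, 0, 2.5], [0, 0, 2.5]]}}

```text
clock: 10.62
position: [0.5218, 0.1306, 0.155]
tool_rot: [3.141, 0.0, 2.581]
force: [-1.2, 1.6, 4.6]
grip_width: 0.017
```

```bash
python3 go.py .5223 .1301 .155 2.5
```

```text
t 10.62 pos [0.5218 0.1306 0.155 ] rot [3.141e+00 3.000e-04 2.581e+00] q [ 0.11  0.55 -0.64  1.88  0.43  0.85  0.27] F [-1.2  1.6  4.6] M [ 0.445  0.405 -0.013] w 0.017
slide [-0.07 -0.02  0.  ] turn [0.04 0.01 4.64]
```

{"name": "arm_command", "arguments": {"gripper": [1, 1, 1], "slide": [[0, 0, 0], [0, 0, 0], [0, 0, 0]], "turn": [[0, 0, 1.2], [0, 0, 2.5], [0, 0, 2.5]]}}

```text
clock: 11.0
position: [0.5218, 0.1307, 0.1551]
tool_rot: [3.141, 0.0, 2.537]
force: [-1.3, 1.3, 5.2]
grip_width: 0.0166
```

```bash
python3 go.py .5223 .1301 .155 2.5
```

```text
t 11.0 pos [0.5218 0.1307 0.1551] rot [3.1409e+00 2.0000e-04 2.5374e+00] q [ 0.1   0.55 -0.63  1.88  0.42  0.85  0.23] F [-1.3  1.3  5.2] M [0.388 0.431 0.038] w 0.0166
slide [-0.07 -0.02  0.01] turn [0.04 0.01 2.14]
```

{"name": "arm_command", "arguments": {"gripper": [1, 1, 1], "slide": [[0, 0, 0], [0, 0, 0], [0, 0, 0]], "turn": [[0, 0, 1.2], [0, 0, 2.5], [0, 0, 2.5]]}}

```text
clock: 11.38
position: [0.5218, 0.1307, 0.1551]
tool_rot: [3.141, 0.0, 2.494]
force: [-0.9, 1.8, 5.6]
grip_width: 0.0169
```

```bash
python3 go.py .5223 .1301 .155 2.0
```

```text
t 11.38 pos [0.5218 0.1307 0.1551] rot [3.1408e+00 2.0000e-04 2.4938e+00] q [ 0.1   0.55 -0.62  1.88  0.41  0.84  0.19] F [-0.9  1.8  5.6] M [0.476 0.42  0.053] w 0.0169
slide [-0.07 -0.02  0.01] turn [ 0.05  0.   28.3 ]
```

{"name": "arm_command", "arguments": {"gripper": [1, 1, 1], "slide": [[0, 0, 0], [0, 0, 0], [0, 0, 0]], "turn": [[0, 0, 1.2], [0, 0, 2.5], [0, 0, 2.5]]}}

```text
clock: 11.75
position: [0.5218, 0.1307, 0.1551]
tool_rot: [3.141, 0.0, 2.45]
force: [-2.1, 2.1, 4.9]
grip_width: 0.0169
```

```bash
python3 go.py .5223 .1301 .155 2.0
```

```text
t 11.75 pos [0.5218 0.1307 0.1551] rot [3.1408e+00 1.0000e-04 2.4502e+00] q [ 0.09  0.54 -0.61  1.88  0.4   0.84  0.15] F [-2.1  2.1  4.9] M [ 0.536  0.37  -0.007] w 0.0169
slide [-0.08 -0.01  0.01] turn [ 0.05 -0.   25.79]
```

{"name": "arm_command", "arguments": {"gripper": [1, 1, 1], "slide": [[0, 0, 0], [0, 0, 0], [0, 0, 0]], "turn": [[0, 0, 1.2], [0, 0, 2.5], [0, 0, 2.5]]}}

```text
clock: 12.12
position: [0.5218, 0.1307, 0.1551]
tool_rot: [3.141, 0.0, 2.407]
force: [-2.3, 2.6, 4.9]
grip_width: 0.0168
```

```bash
python3 go.py .5223 .1301 .155 2.0
```

```text
t 12.12 pos [0.5218 0.1307 0.1551] rot [3.1407e+00 1.0000e-04 2.4066e+00] q [ 0.08  0.54 -0.59  1.88  0.4   0.84  0.12] F [-2.3  2.6  4.9] M [ 0.536  0.505 -0.001] w 0.0168
slide [-0.08 -0.01  0.01] turn [ 0.05 -0.   23.3 ]
```

{"name": "arm_command", "arguments": {"gripper": [1, 1, 1], "slide": [[0.02, 0, 0], [0.02, 0, 0], [0.02, 0, 0]], "turn": [[0, 0, 1.2], [0, 0, 2.5], [0, 0, 2.5]]}}

```text
clock: 12.5
position: [0.5217, 0.1308, 0.1551]
tool_rot: [3.141, 0.0, 2.363]
force: [-1.8, 2.0, 5.6]
grip_width: 0.0167
```

```bash
python3 go.py .5223 .1301 .155 2.0
```

```text
t 12.5 pos [0.5217 0.1308 0.1551] rot [3.1408e+00 2.0000e-04 2.3629e+00] q [ 0.07  0.54 -0.58  1.88  0.39  0.84  0.08] F [-1.8  2.   5.6] M [0.487 0.325 0.014] w 0.0167
slide [-0.09 -0.01  0.01] turn [ 0.05  0.   20.79]
```

{"name": "arm_command", "arguments": {"gripper": [1, 1, 1], "slide": [[0, 0, 0], [0, 0, 0], [0, 0, 0]], "turn": [[0, 0, 1.2], [0, 0, 2.5], [0, 0, 2.5]]}}

```text
clock: 12.88
position: [0.5217, 0.1308, 0.1551]
tool_rot: [3.141, 0.0, 2.319]
force: [-1.4, 2.2, 5.8]
grip_width: 0.0169
```

```bash
python3 go.py .5223 .1301 .155 2.0
```

```text
t 12.88 pos [0.5217 0.1308 0.1551] rot [3.1407e+00 1.0000e-04 2.3193e+00] q [ 0.06  0.54 -0.57  1.88  0.38  0.83  0.04] F [-1.4  2.2  5.8] M [0.549 0.33  0.061] w 0.0169
slide [-0.1  -0.    0.01] turn [ 0.05 -0.   18.3 ]
```

{"name": "arm_command", "arguments": {"gripper": [1, 1, 1], "slide": [[0, 0, 0], [0, 0, 0], [0, 0, 0]], "turn": [[0, 0, 1.2], [0, 0, 2.5], [0, 0, 2.5]]}}

```text
clock: 13.25
position: [0.5217, 0.1309, 0.1551]
tool_rot: [3.141, 0.0, 2.276]
force: [-1.9, 2.0, 6.5]
grip_width: 0.0167
```

```bash
python3 go.py .5223 .1301 .155 2.0
```

```text
t 13.25 pos [0.5217 0.1309 0.1551] rot [3.1406e+00 1.0000e-04 2.2757e+00] q [ 0.06  0.53 -0.56  1.88  0.38  0.83  0.01] F [-1.9  2.   6.5] M [0.589 0.357 0.025] w 0.0167
slide [-0.1  -0.    0.01] turn [ 0.05 -0.   15.8 ]
```

{"name": "arm_command", "arguments": {"gripper": [1, 1, 1], "slide": [[0, 0, 0], [0, 0, 0], [0, 0, 0]], "turn": [[0, 0, 1.2], [0, 0, 2.5], [0, 0, 2.5]]}}

```text
clock: 13.62
position: [0.5217, 0.1309, 0.1551]
tool_rot: [3.141, -0.0, 2.232]
force: [-1.2, 2.4, 5.0]
grip_width: 0.0169
```

```bash
python3 go.py .5223 .1301 .155 2.0
```

```text
t 13.62 pos [0.5217 0.1309 0.1551] rot [ 3.1406e+00 -1.0000e-04  2.2321e+00] q [ 0.05  0.53 -0.55  1.88  0.37  0.83 -0.03] F [-1.2  2.4  5. ] M [0.622 0.407 0.114] w 0.0169
slide [-0.1  -0.    0.01] turn [ 5.00e-02 -1.00e-02  1.33e+01]
```

{"name": "arm_command", "arguments": {"gripper": [1, 1, 1], "slide": [[0, 0, 0], [0, 0, 0], [0, 0, 0]], "turn": [[0, 0, 0.7], [0, 0, 1.5], [0, 0, 1.5]]}}

```text
clock: 14.0
position: [0.5217, 0.131, 0.1551]
tool_rot: [3.141, -0.0, 2.206]
force: [-1.4, 3.2, 4.3]
grip_width: 0.0169
```

```bash
python3 go.py .5223 .1301 .155 2.0
```

```text
t 14.0 pos [0.5217 0.131  0.1551] rot [ 3.1406e+00 -1.0000e-04  2.2063e+00] q [ 0.04  0.53 -0.54  1.88  0.36  0.83 -0.05] F [-1.4  3.2  4.3] M [0.637 0.387 0.154] w 0.0169
slide [-0.11  0.    0.01] turn [ 5.000e-02 -1.000e-02  1.182e+01]
```

{"name": "arm_command", "arguments": {"gripper": [1, 1, 1], "slide": [[0, 0, 0], [0, 0, 0], [0, 0, 0]], "turn": [[0, 0, 0.5], [0, 0, 1], [0, 0, 1]]}}

```text
clock: 14.38
position: [0.5217, 0.131, 0.1551]
tool_rot: [3.141, -0.0, 2.189]
force: [-1.1, 3.3, 4.4]
grip_width: 0.0168
```

```bash
python3 go.py .5223 .1301 .155 2.0
```

```text
t 14.38 pos [0.5217 0.131  0.1551] rot [ 3.1406e+00 -1.0000e-04  2.1891e+00] q [ 0.04  0.53 -0.54  1.88  0.36  0.83 -0.07] F [-1.1  3.3  4.4] M [0.655 0.32  0.294] w 0.0168
slide [-0.11 -0.    0.01] turn [ 6.000e-02 -1.000e-02  1.084e+01]
```

Torque is now rising (0.29 N m): the stop is reached. Stepping by 1°, watching for the fall.

{"name": "arm_command", "arguments": {"gripper": [1, 1, 1], "slide": [[0, 0, 0], [0, 0, 0], [0, 0, 0]], "turn": [[0, 0, 0.5], [0, 0, 1], [0, 0, 1]]}}

```text
clock: 14.75
position: [0.5217, 0.131, 0.1551]
tool_rot: [3.141, -0.0, 2.172]
force: [-0.8, 4.2, 4.2]
grip_width: 0.0167
```

```bash
python3 go.py .5223 .1301 .155 2.0
```

```text
t 14.75 pos [0.5217 0.131  0.1551] rot [ 3.1406e+00 -2.0000e-04  2.1717e+00] q [ 0.04  0.53 -0.54  1.88  0.36  0.83 -0.08] F [-0.8  4.2  4.2] M [0.682 0.349 0.41 ] w 0.0167
slide [-0.11  0.    0.01] turn [ 0.05 -0.01  9.84]
```

{"name": "arm_command", "arguments": {"gripper": [1, 1], "slide": [[0, 0, 0], [0, 0, 0]], "turn": [[0, 0, 0.8], [0, 0, 0.8]]}}

```text
clock: 15.0
position: [0.5217, 0.131, 0.1551]
tool_rot: [3.141, -0.0, 2.158]
force: [-1.7, 3.4, 4.7]
grip_width: 0.0169
```

```bash
python3 go.py .5223 .1301 .155 2.0
```

```text
t 15.0 pos [0.5217 0.131  0.1551] rot [ 3.1405e+00 -1.0000e-04  2.1578e+00] q [ 0.04  0.53 -0.53  1.88  0.36  0.82 -0.09] F [-1.7  3.4  4.7] M [0.742 0.402 0.405] w 0.0169
slide [-0.11 -0.    0.01] turn [ 0.06 -0.01  9.04]
```

```bash
cat > avg.py <<'E'
from workcell import bot, vision
import numpy as np
m=[]
for i in range(8):
    vision.grab_frame("scene"); m.append(bot.observe()["moment"][2])
o=bot.observe(); print(o["clock"],np.round(m,3),"mean",np.mean(m),"yaw",o["tool_rot"][2])
E
python3 avg.py
```

```text
15.4 [0.473 0.439 0.39  0.407 0.432 0.412 0.419 0.379] mean 0.4189741284998912 yaw 2.157981916302531
```

{"name": "arm_command", "arguments": {"gripper": [1, 1], "slide": [[0, 0, 0], [0, 0, 0]], "turn": [[0, 0, 0.6], [0, 0, 0.6]]}}

```text
clock: 15.65
position: [0.5217, 0.131, 0.1551]
tool_rot: [3.141, -0.0, 2.147]
force: [-1.3, 2.5, 5.2]
grip_width: 0.0166
```

```bash
python3 avg.py
```

```text
16.05 [0.462 0.488 0.454 0.491 0.523 0.493 0.502 0.48 ] mean 0.4867410824697209 yaw 2.1476445377359785
```

{"name": "arm_command", "arguments": {"gripper": [1, 1], "slide": [[0, 0, 0], [0, 0, 0]], "turn": [[0, 0, 0.6], [0, 0, 0.6]]}}

```text
clock: 16.3
position: [0.5216, 0.1311, 0.155]
tool_rot: [3.141, -0.0, 2.137]
force: [-1.3, 3.3, 4.6]
grip_width: 0.0167
```

```bash
python3 avg.py
```

```text
16.7 [0.433 0.453 0.435 0.433 0.436 0.452 0.448 0.392] mean 0.4351440028205592 yaw 2.137105676127807
```

Torque fell: it has broken over (give ≈ 0.02). One more small step for a clean click.

{"name": "arm_command", "arguments": {"gripper": [1, 1], "slide": [[0, 0, 0], [0, 0, 0]], "turn": [[0, 0, 0.7], [0, 0, 0.7]]}}

```text
clock: 16.95
position: [0.5217, 0.1311, 0.1551]
tool_rot: [3.141, -0.0, 2.125]
force: [-1.6, 3.3, 5.3]
grip_width: 0.0165
```

```bash
python3 avg.py
```

```text
17.35 [0.426 0.406 0.422 0.424 0.387 0.418 0.377 0.434] mean 0.4119216368004751 yaw 2.124762998858751
```

{"name": "arm_command", "arguments": {"gripper": [1, 1], "slide": [[0, 0, 0], [0, 0, 0]], "turn": [[0, 0, 0.8], [0, 0, 0.8]]}}

```text
clock: 17.6
position: [0.5217, 0.131, 0.1551]
tool_rot: [3.141, -0.0, 2.11]
force: [-1.0, 3.7, 4.6]
grip_width: 0.0174
```

```bash
python3 avg.py
```

```text
18.0 [0.371 0.31  0.301 0.398 0.393 0.316 0.33  0.366] mean 0.34796235766041334 yaw 2.110699946751179
```

Give ≈ 0.05 rad: a clean click. Easing back.

{"name": "arm_command", "arguments": {"gripper": [1, 1, 1, 1], "slide": [[0, 0, 0], [0, 0, 0], [0, 0, 0], [0, 0, 0]], "turn": [[0, 0, -2], [0, 0, -4], [0, 0, -6], [0, 0, -6.3]]}}

```text
clock: 18.5
position: [0.5217, 0.1309, 0.1551]
tool_rot: [3.141, -0.0, 2.221]
force: [-1.8, 2.5, 5.7]
grip_width: 0.0169
```

```bash
python3 avg.py; python3 go.py .5217 .131 .155 2.1
```

```text
18.9 [ 0.015  0.029 -0.042 -0.042  0.001  0.045  0.034  0.034] mean 0.009251845747060202 yaw 2.2200806373327313
t 18.9 pos [0.5217 0.1309 0.1551] rot [ 3.1405e+00 -1.0000e-04  2.2201e+00] q [ 0.05  0.53 -0.55  1.88  0.37  0.83 -0.04] F [-1.2  2.6  6.2] M [0.751 0.338 0.034] w 0.0169
slide [0.01 0.   0.01] turn [ 0.06 -0.01  6.88]
```

{"name": "arm_command", "arguments": {"gripper": [2.2, 3, 4, 5, 5], "slide": [[0, 0, 0], [0, 0, 0], [0, 0, 0], [0, 0, 0], [0, 0, 0]], "turn": [[0, 0, 0], [0, 0, 0], [0, 0, 0], [0, 0, 0], [0, 0, 0]]}}

```text
clock: 19.52
position: [0.5214, 0.1304, 0.1548]
tool_rot: [-3.142, -0.0, 2.219]
force: [0.3, 0.1, 0.2]
grip_width: 0.0497
```

{"name": "arm_command", "arguments": {"gripper": [5, 5, 5, 5, 5], "slide": [[0, 0, -1], [0, 0, -3], [0, 0, -6], [0, 0, -10], [0, 0, -12]], "turn": [[0, 0, 0], [0, 0, 0], [0, 0, 0], [0, 0, 0], [0, 0, 0]]}}

```text
clock: 20.15
position: [0.5218, 0.1308, 0.2775]
tool_rot: [3.139, 0.001, 2.219]
force: [0.1, -0.7, 0.7]
grip_width: 0.0501
```

```bash
python3 go.py .35 .131 .3 2.2
```

```text
t 20.15 pos [0.5218 0.1308 0.2775] rot [3.1392e+00 9.0000e-04 2.2191e+00] q [ 0.1   0.38 -0.61  1.75  0.25  1.08  0.06] F [ 0.1 -0.7  0.7] M [-0.023  0.043  0.058] w 0.0501
slide [ 10.39 -13.68  -2.29] turn [0.14 0.05 1.1 ]
```

Retreat to the side and look.

{"name": "arm_command", "arguments": {"gripper": [5, 5, 5, 5], "slide": [[2.5, -3.4, -0.5], [5, -7, -0.5], [7.5, -10, -0.5], [7.5, -10, -0.5]], "turn": [[0, 0, 0], [0, 0, 0], [0, 0, 0], [0, 0, 0]]}}

```text
clock: 20.65
position: [0.3947, 0.1299, 0.2808]
tool_rot: [3.141, 0.002, 2.22]
force: [1.6, -0.1, -0.1]
grip_width: 0.0502
```

```bash
python3 - <<'E'
from ov import *
ims={n:vision.grab_frame(n) for n in("top","scene")}
x,y=.522,.131; yw=2.22-np.pi
polys=[rect((x,y,.186),yw,.08,.018),rect((x,y,.086),yw,.024,.024)]
a=draw(ims,polys,[("scene",340,135,66,85),("top",65,185,66,85)],6)
cv2.imwrite("pics/c7.png",np.hstack(a)); print(bot.observe()["position"])
E
```

```text
[0.39686348 0.12989596 0.28055344]
```

View pics/c7.png

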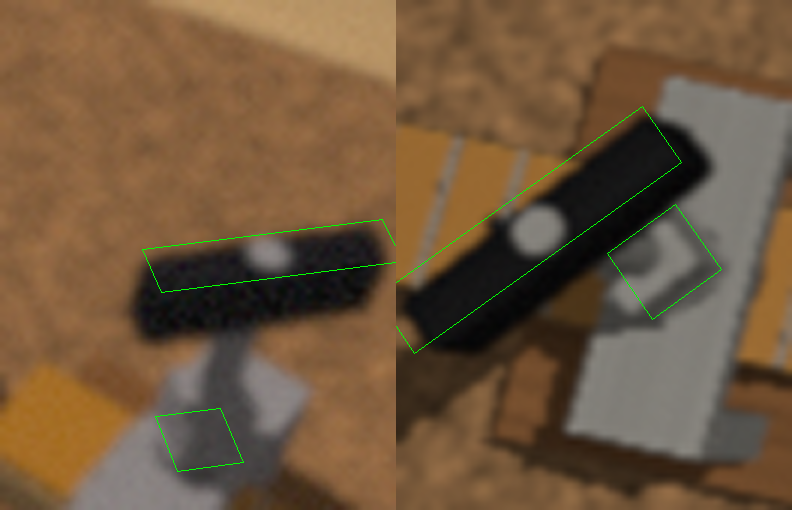

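```bash
python3 - <<'E'
from h import *
print(tri((88.2,222.8),(384.2,176.5)), bot.observe()["clock"])
from workcell import job_done
E
```

```text
[0.52165671 0.12899068 0.18617752] 20.75
```

The handle disc triangulates to (0.5217, 0.1290, 0.1862), against 0.186 expected for fully down. The driver is upright and the gripper is clear of it.

```bash
python3 -c "
from workcell import job_done
print(job_done())"
```

```text
the job is handed in; nothing more can be done
None
```

The driver is standing on the press screw, clicked and let go, and I handed the job in at about 20.8 s; no verdict was reported.

**What I did:** I took the large black driver from its stand and lowered it over the screw head. A side force in the flared mouth called for shifting it about 1.7 mm. The socket roof met the screw at tool height 0.155 m, the height predicted for fully down.

I then turned it clockwise about 0.73 rad until the stop. The torque rose to about 0.49 N m, then fell to 0.35 N m, so the handle gave about 0.05–0.06 rad: a clean click, well short of the 0.125 rad limit. I eased back until the torque read about zero, opened the fingers and moved the arm clear.

**Last checks:**
- **Seating:** the disc on top of the handle measured at (0.5217, 0.1290, 0.186) m. It should be at 0.186 m high when fully down, and it is about 1 mm from my estimate of the screw axis.
- **Upright and free:** the last picture shows the driver upright and clear of the gripper.
- **Small disagreement:** the camera outline of the handle was about 2 mm off in the top view, which is about the calibration error.
- **Not measured directly:** the handle's spring-back and the pad's depth. I inferred them from the zero torque and the firm stop before the click.
- **Bystanders:** I did not measure them again at the end; the arm never came near them.

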